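Find the socket that fits the vessel's closure nut and nip the nut up

ROBOT

A 6-joint arm with a two-finger parallel gripper is mounted at the origin on a cart in front of the work surface, level with it; the furniture and walls round the work are solid. World frame = base frame: x ahead of the robot, y to its left, z up, the work surface at z = 0. Lengths are in mm, angles in rad, forces in N, time in s.
With the tool pointing down it reaches from about 275 to 750 mm from the base axis. Payload 10.2 kg.
Tool frame: the origin (TCP) lies midway between the tips of the shut fingers; the grasp point (between the pads) lies 19 mm behind it; x points along the fingers, y is the direction in which the jaws open and shut, and the axes are right-handed (so a half turn about x gives the same grasp; the last joint's range is limited). The gripper opens to 85 mm and grips with 20 to 120 N. Pads are 22 mm wide; open, the fingers measure 114 mm over their backs; the gripper's body (76 mm by 85 mm) begins 54 mm behind the grasp point. The pads swing forward as they close: fully open they stand 13 mm farther back than shut.
Start: joints at [1.073, 0.313, 1.498, -0, 1.331, -0.223], TCP at [142.474, 505.304, 197.294] pointing down, gripper open.
Joint ranges: [-2.94, 2.94], [-0.97, 2.17], [0.19, 2.56], [-1.23, 4.37], [0.02, 3.11], [-2.88, 2.88]. Speed limits (rad/s): [2.39, 2.39, 3.01, 3.14, 3.14, 3.14].

INTERFACE

Orientations are given as a unit quaternion [w, x, y, z].
In Python, from rig import sense, capture, get_calibration, finish_job gives the robot as it stands.
- The arm moves only by the tool jog_arm, never from a script. Its argument "increments" is a list of rows, each an object of numbers: "rx", "ry", "rz": the turn, a rotation vector about the tool's x, y, z in rad; "x", "y", "z": the shift along the tool's x, y, z in mm; "hand": the finger opening in mm, from 0 to 85.4. A call has 1 to 5 rows; each row shifts and turns the commanded pose from where the row before left it, along the tool's axes as they then stand; what a row does not reach is not made up. A row lasts 1/8 s, in which the tool goes at most 62.5 mm and 10.7 degrees, less where a joint would pass 70% of its speed; a pose out of reach is approached as far as the arm can. A call with a gripper value outside its range is refused whole. The fingers move at their own pace and stop on an object; "force" is the grip in N (left out, the last holds). Time passes only in rows, so rows that do not move let the fingers close. It gives the time, the measured TCP pose, the force and the opening at its end, in the units of the state.
- sense(): the state, without advancing time (a new reading comes with each control period).
- capture(name): name is "side" or "top"; returns the picture (420x560x3 uint8, red, green, blue); there is no depth.
- get_calibration(name): a dict with "camera_matrix" (3x3 intrinsics, pixels), "D" ([k1, k2, p1, p2, k3] as OpenCV has them; the pictures are not rectified), "R" (3x3) and "t" (3): a world point X has camera coordinates R X + t. Camera axes: x right, y down, z forward; pixel columns grow to the right and rows downward; lengths in mm; the calibration is good to about 2 mm. A picture is of the moment at which its call begins. get_calibration takes no time and is no camera call.
- finish_job(): hands the job in, once; it reports no verdict.
The state is a dict: "time_s": time; "joints": joint angles; "dq": joint speeds; "tau": joint torques, N m; "eef_pos": TCP position; "ee_rot": TCP orientation; "force": force on the tool from outside, world axes, zero at the start; "wrist_torque": the same for the moment, N m; "grip_width": opening from 0.0 (shut) to 1.0 (fully open).
Only numpy, scipy, OpenCV 4.12 (cv2) and the standard library are available. Lean on these libraries where they do the work, as an engineer would, in place of code of your own. Each camera call takes 0.05 s, during which the arm holds its last target.

TASK

One of the three look-alike steel sockets on the desk fits the hex nut on top of the small metal vessel: try them on the nut until you find it, and stand those that do not fit back upright on the desk. With the right one pushed fully down over the nut, turn the nut clockwise (seen from above) by about an eighth of a turn, and finish there, still gripping the socket seated on the nut. Leave the loose caps and tweezers where they are.

Things in the scene. Friction and masses are not known exactly. Their poses are not given: they have to be found in the camera images.
- socket_1: steel drive socket standing mouth down, 74 mm high: round barrel 41 mm wide up to 32 mm, taper to 36 mm, then the square 22 x 22 mm adapter to grip. 0.11 to 0.22 kg. Origin: centre of the mouth; z up to the adapter; x, y square to the adapter's faces; two corners of the hex recess (26.5 mm deep) lie on the x axis. Looks just like socket_2 and socket_3; any one may be the one that fits
- socket_2: steel drive socket standing mouth down, 74 mm high: round barrel 41 mm wide up to 32 mm, taper to 36 mm, then the square 22 x 22 mm adapter to grip. 0.11 to 0.22 kg. Origin: centre of the mouth; z up to the adapter; x, y square to the adapter's faces; two corners of the hex recess (26.5 mm deep) lie on the x axis. One of the three (not known which) has a recess 26 mm across flats, fitting the nut with 9 degrees turning play
- socket_3: steel drive socket standing mouth down, 74 mm high: round barrel 41 mm wide up to 32 mm, taper to 36 mm, then the square 22 x 22 mm adapter to grip. 0.11 to 0.22 kg. Origin: centre of the mouth; z up to the adapter; x, y square to the adapter's faces; two corners of the hex recess (26.5 mm deep) lie on the x axis. The two that do not fit (20.5 and 18 mm across flats) stop on top of the nut
- vessel: small round aluminium pressure vessel screwed to the desk, 104 mm across its foot, 100 mm across its head, 60 mm high with a short side port low down (reaching 62 mm from the axis); it does not move. Origin: centre of its underside, z up
- nut_seat (a point): centre of the foot of the nut, 62 mm above the desk on a flat washer (45 mm across), where the mouth of a seated socket rests; turns with the nut. Two corners of the hexagon lie on its x axis, z up. The steel nut, in the middle of the vessel's head, is 24 mm across flats, 16 mm high, its top edge tapered; its stud end (12 mm across) stands 4 mm above it
- nut (a joint): angle the nut has been turned from the start, rad, growing clockwise seen from above; starts at 0, needs about 0.12 N m and stays where it is left; no stop before 2 rad
- cap_a: loose red screw cap, 32 mm wide, 14 mm high, behind the sockets, a bystander to be left where it is; origin: centre of its underside
- cap_b: loose red screw cap, 32 mm wide, 14 mm high, behind the sockets, a bystander to be left where it is; origin: centre of its underside
- cap_c: loose red screw cap, 32 mm wide, 14 mm high, open side up, between the vessel and the autosampler, a bystander to be left where it is; origin: centre of its underside
- tweezers: steel tweezers lying flat, 128 mm long, a bystander to be left where it is; origin: centre of its underside
Things that resemble listed ones, but are neither listed nor needed, are in the scene too. Leave any pink look-alike of the socket_1 alone.

How it is judged (in metres and radians):
On the way, in this order (a step that is already met when the one before it is completed fails the run):
1. a socket is fully down over the nut (((z of socket_1 in the frame of nut_seat between -0.004 and 0.004 m and horizontal distance between socket_1 and nut_seat below 0.003 m and angle between socket_1's own z axis and vertical below 0.08 rad) or (z of socket_2 in the frame of nut_seat between -0.004 and 0.004 m and horizontal distance between socket_2 and nut_seat below 0.003 m and angle between socket_2's own z axis and vertical below 0.08 rad) or (z of socket_3 in the frame of nut_seat between -0.004 and 0.004 m and horizontal distance between socket_3 and nut_seat below 0.003 m and angle between socket_3's own z axis and vertical below 0.08 rad))), for 0.2 s.
2. the nut is turned clockwise by 0.5 to 1.1 rad with a socket seated on it (((z of socket_1 in the frame of nut_seat between -0.004 and 0.004 m and horizontal distance between socket_1 and nut_seat below 0.003 m and angle between socket_1's own z axis and vertical below 0.08 rad and value of joint nut between 0.5 and 1.1 rad) or (z of socket_2 in the frame of nut_seat between -0.004 and 0.004 m and horizontal distance between socket_2 and nut_seat below 0.003 m and angle between socket_2's own z axis and vertical below 0.08 rad and value of joint nut between 0.5 and 1.1 rad) or (z of socket_3 in the frame of nut_seat between -0.004 and 0.004 m and horizontal distance between socket_3 and nut_seat below 0.003 m and angle between socket_3's own z axis and vertical below 0.08 rad and value of joint nut between 0.5 and 1.1 rad))), for 0.2 s.
At the end, for the whole second after the job is handed in: one socket's mouth is within 4 mm of the washer and 3 mm of the nut's axis, upright within 0.08 rad, and gripped by the fingers (over 2 N); the nut stands 0.5 to 1.1 rad clockwise of its start; the two other sockets stand upright (within 0.1 rad) and still on the desk (((z of socket_1 in the frame of nut_seat between -0.004 and 0.004 m and horizontal distance between socket_1 and nut_seat below 0.003 m and angle between socket_1's own z axis and vertical below 0.08 rad and contact force between the fingers and socket_1 above 2 N and height (world z) of each of socket_2, socket_3 below 0.005 m and angle between each of socket_2, socket_3's own z axis and vertical below 0.1 rad and linear speed of each of socket_2, socket_3 below 0.02 m/s) or (z of socket_2 in the frame of nut_seat between -0.004 and 0.004 m and horizontal distance between socket_2 and nut_seat below 0.003 m and angle between socket_2's own z axis and vertical below 0.08 rad and contact force between the fingers and socket_2 above 2 N and height (world z) of each of socket_1, socket_3 below 0.005 m and angle between each of socket_1, socket_3's own z axis and vertical below 0.1 rad and linear speed of each of socket_1, socket_3 below 0.02 m/s) or (z of socket_3 in the frame of nut_seat between -0.004 and 0.004 m and horizontal distance between socket_3 and nut_seat below 0.003 m and angle between socket_3's own z axis and vertical below 0.08 rad and contact force between the fingers and socket_3 above 2 N and height (world z) of each of socket_1, socket_2 below 0.005 m and angle between each of socket_1, socket_2's own z axis and vertical below 0.1 rad and linear speed of each of socket_1, socket_2 below 0.02 m/s)) and value of joint nut between 0.5 and 1.1 rad); the arm keeps its last pose, push and grip.
It fails at once if the tweezers or a loose cap is moved by more than 4 cm (distance of any of cap_a, cap_b, cap_c, tweezers from where it was at the start of the episode above 0.04 m).
It also fails if it takes over 72 s, if anything falls off the work surface, if the arm or the gripper's body presses on something with over 40 N, if the wrist force passes 120 N, or if a joint passes its speed limit or range.

## Working session

There is one attempt and no reset: what is moved stays moved. The work goes in short steps, Python scripts to look and compute and a tool call to move; the robot and the scene stay as the last step left them, time stands still between calls to the robot, and variables do not carry over. Pictures are saved under pics/ and viewed, and the job is handed in when it is done.

Besides the shell and the picture viewer there is one more tool, called after ">>>" by a JSON object that holds its "name" and its "arguments", one argument or row to a line. jog_arm: Moves the arm, as the interface text tells. Its arguments: {"type":"object","properties":{"increments":{"type":"array","items":{"type":"object","properties":{"rx":{"type":"number"},"ry":{"type":"number"},"rz":{"type":"number"},"x":{"type":"number"},"y":{"type":"number"},"z":{"type":"number"},"hand":{"type":"number"}}}},"force":{"type":"number"}},"required":["increments"]}

```bash
ls; mkdir -p pics; cat > h.py <<'E'
import numpy as np, cv2
from rig import sense, capture, get_calibration
def snap(n,f):
    im=capture(n); cv2.imwrite('pics/'+f,im[:,:,::-1]); return im
def ray(n,u,v):
    c=get_calibration(n);K=np.array(c['camera_matrix']);D=np.array(c['D']);R=np.array(c['R']);t=np.array(c['t'])
    p=cv2.undistortPoints(np.array([[[u,v]]],float),K,D)[0,0]
    return -R.T@t.ravel(), R.T@np.array([p[0],p[1],1])
def onz(n,u,v,z):
    o,d=ray(n,u,v); return (o+d*(z-o[2])/d[2])
def proj(n,X):
    c=get_calibration(n);R=np.array(c['R']);t=np.array(c['t'],float)
    return cv2.projectPoints(np.array(X,float).reshape(-1,3),cv2.Rodrigues(R)[0],t,np.array(c['camera_matrix']),np.array(c['D']))[0][:,0]
E
python3 - <<'E'
from h import *
snap('side','s0.png');snap('top','t0.png');s=sense();print(s)
for n in('side','top'):
    print(n,ray(n,280,210))
E
```

```text
pics
{'time_s': 0.1, 'joints': array([ 1.07265049e+00,  3.13412832e-01,  1.49834324e+00, -5.24227822e-07,
        1.33103184e+00, -2.23406738e-01]), 'dq': array([-3.70662825e-05, -8.36110339e-04, -3.12321842e-03,  4.44272626e-04,
       -1.16026295e-03, -6.06427425e-04]), 'tau': array([ 2.23341420e-03, -4.12901366e+01, -2.60138601e+01, -2.08137253e-04,
        3.08963870e-03,  2.62580971e-05]), 'eef_pos': array([142.31321863, 505.06276466, 196.78945037]), 'ee_rot': array([ 0.70029645,  0.09643422,  0.70059446, -0.09722512]), 'force': array([ 0.16965092,  0.00623073, -0.26735575]), 'wrist_torque': array([0.04823492, 0.00662257, 0.01917622]), 'grip_width': 1.0011549071729542}
side (array([ 261.4192874 , -714.51771612,  657.35054602]), array([ 0.25036429,  0.78414948, -0.56783149]))
top (array([ 381.72715353,  108.1494759 , 1005.26203783]), array([ 0.1082703 , -0.02243966, -0.99401323]))
```

View pics/s0.png

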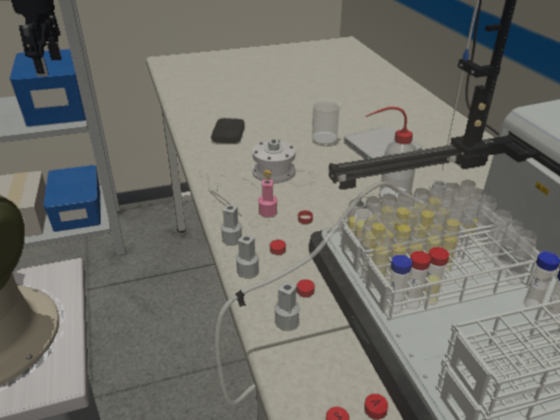

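View pics/t0.png

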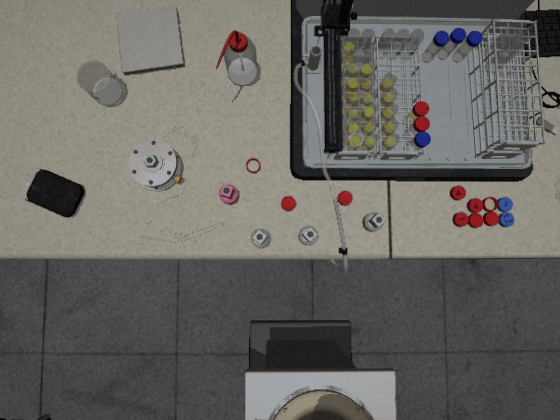

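```bash
python3 - <<'E'
import cv2
t=cv2.imread('pics/t0.png');s=cv2.imread('pics/s0.png')
cv2.imwrite('pics/t0c.png',cv2.resize(t[130:260,120:400],(800,371),interpolation=cv2.INTER_CUBIC))
cv2.imwrite('pics/s0c.png',cv2.resize(s[120:340,190:340],(409,600),interpolation=cv2.INTER_CUBIC))
a=[t[y-20:y+20,x-20:x+20] for x,y in((152,161),(260,238),(309,235),(374,221))]
import numpy as np
cv2.imwrite('pics/t0d.png',cv2.resize(np.hstack(a),(800,200),interpolation=cv2.INTER_CUBIC))
from h import *
for n,u,v,z in[('top',150,160,82),('top',260,238,74),('top',309,235,74),('top',374,221,74),('side',274,143,82),('side',230,208,74),('side',246,238,74),('side',287,287,74)]:print(n,u,v,onz(n,u,v,z).round(1))
E
```

```text
top 150 160 [584.6 351.3  82. ]
top 260 238 [426.6 127.5  74. ]
top 309 235 [432.5  28.9  74. ]
top 374 221 [ 460.6 -103.5   74. ]
side 274 143 [583.2 338.7  82. ]
side 230 208 [430.2 126.   74. ]
side 246 238 [435.4  26.5  74. ]
side 287 287 [ 464.7 -114.5   74. ]
```

View pics/t0c.png

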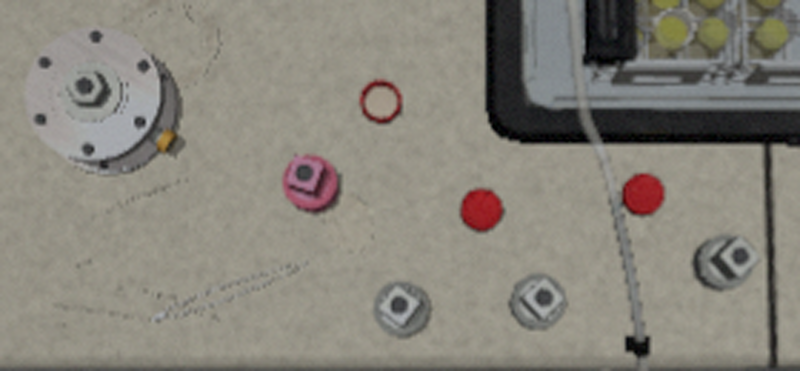

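View pics/s0c.png

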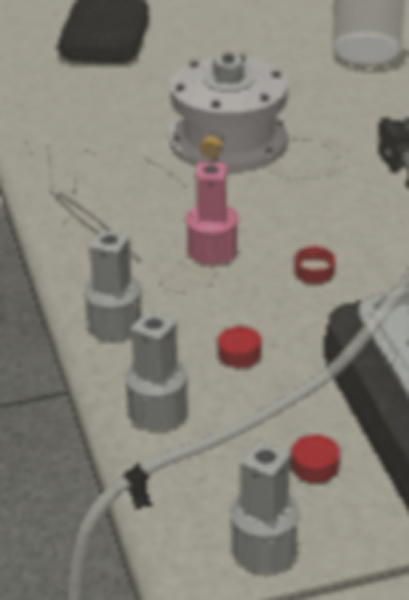

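View pics/t0d.png

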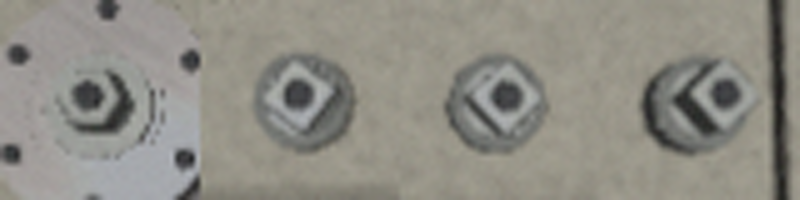

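```bash
python3 - <<'E'
from h import *
t=cv2.imread('pics/t0.png');s=cv2.imread('pics/s0.png')
tiles=[cv2.resize(s[y-h:y+h,x-h:x+h],(300,300),interpolation=cv2.INTER_CUBIC) for x,y,h in((274,152,25),(231,222,25),(247,255,25),(287,305,25))]
cv2.imwrite('pics/s0e.png',np.vstack([np.hstack(tiles[:2]),np.hstack(tiles[2:])]))
tiles=[cv2.resize(t[y-h:y+h,x-h:x+h],(300,300),interpolation=cv2.INTER_CUBIC) for x,y,h in((152,161,15),(260,238,15),(309,235,15),(374,221,15))]
cv2.imwrite('pics/t0e.png',np.vstack([np.hstack(tiles[:2]),np.hstack(tiles[2:])]))
# dark hole centroids
def dark(im,x,y,h=6,thr=75):
    g=cv2.cvtColor(im,cv2.COLOR_BGR2GRAY)[y-h:y+h+1,x-h:x+h+1].astype(float)
    print(g.min(),np.median(g))
    w=np.clip(thr-g,0,None); yy,xx=np.mgrid[-h:h+1,-h:h+1]
    return x+(w*xx).sum()/w.sum(), y+(w*yy).sum()/w.sum()
for p,z in(((149,160),82),((260,237),74),((310,234),74),((378,220),74)):
    u=dark(t,*p,h=3); print(u,onz('top',*u,z).round(1))
E
```

```text
44.0 91.0
(np.float64(149.51754385964912), np.float64(159.57894736842104)) [585.5 352.4  82. ]
57.0 97.0
(np.float64(258.8993710691824), np.float64(236.42138364779873)) [429.8 129.7  74. ]
56.0 96.0
(np.float64(309.3525179856115), np.float64(233.67625899280574)) [435.2  28.1  74. ]
56.0 97.0
(np.float64(378.32402234636874), np.float64(219.3240223463687)) [ 464.  -112.5   74. ]
```

View pics/s0e.png

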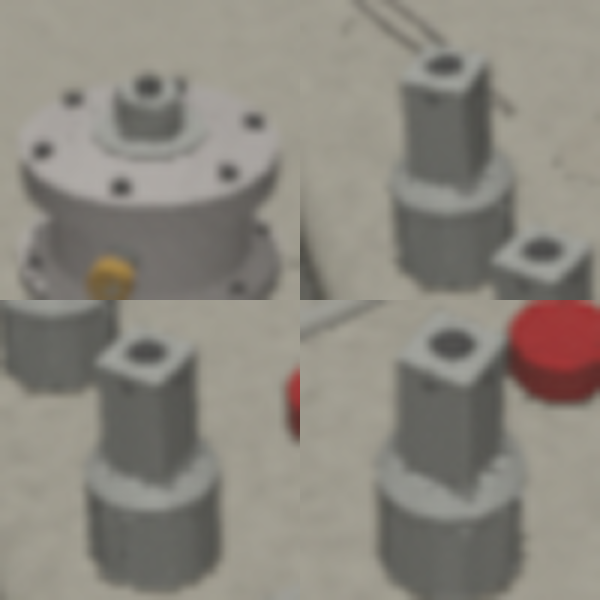

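View pics/t0e.png

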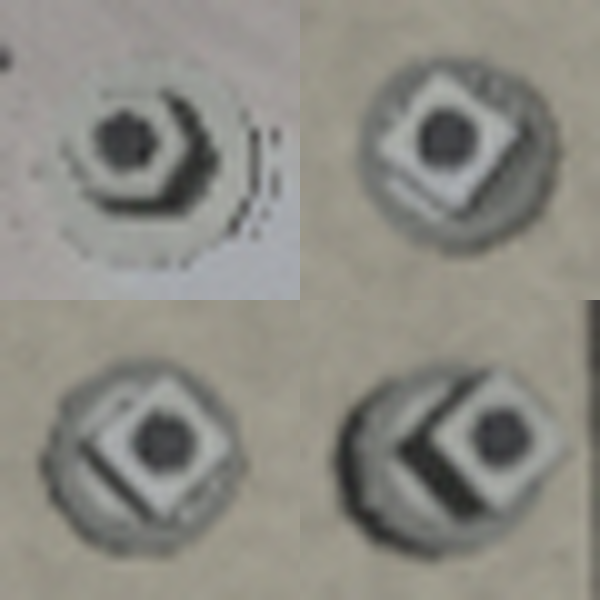

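```bash
cat >> h.py <<'E'
def dark(im,x,y,h=5,it=4):
    g=cv2.cvtColor(im,cv2.COLOR_BGR2GRAY).astype(float)
    yy,xx=np.mgrid[:g.shape[0],:g.shape[1]]
    for _ in range(it):
        m=(np.abs(xx-x)<=h)&(np.abs(yy-y)<=h*0.8); thr=78
        w=np.clip(thr-g,0,None)*m; x,y=(w*xx).sum()/w.sum(),(w*yy).sum()/w.sum()
    return x,y
def tri(a,b):
    (o1,d1),(o2,d2)=ray('top',*a),ray('side',*b)
    A=np.array([d1,-d2]).T; k=np.linalg.lstsq(A,o2-o1,rcond=None)[0]
    p,q=o1+d1*k[0],o2+d2*k[1]; return (p+q)/2,np.linalg.norm(p-q)
E
python3 - <<'E'
from h import *
t=cv2.imread('pics/t0.png');s=cv2.imread('pics/s0.png')
for n,a,b,z in(('nut',(149.2,159.7),(273.3,140.8),82),('s1',(259,236.5),(229.8,207.4),74),('s2',(309.7,233.7),(246.1,238),74),('s3',(378.4,219.2),(286.9,286.9),74)):
    b2=dark(s,*b,h=3); a2=dark(t,*a,h=3)
    print(n,'top',np.round(a2,1),onz('top',*a2,z).round(1),'side',np.round(b2,1),onz('side',*b,z).round(1),onz('side',*b2,z).round(1),'tri',tri(a2,b)[0].round(1),tri(a2,b)[1])
from scipy.spatial.transform import Rotation as Ro
q=sense()['ee_rot'];print(Ro.from_quat(q,scalar_first=True).as_matrix().round(3))
# mm per pixel
print(onz('side',274.3,140.8,82)-onz('side',273.3,140.8,82),onz('side',273.3,141.8,82)-onz('side',273.3,140.8,82))
# top yaw: corners by eye (tile px) 
for n,ox,oy,cs in(('s1',245,223,[(442-300,68),(525-300,125),(462-300,220),(378-300,150)]),('s2',294,220,[(163,372-300),(235,443-300),(158,518-300),(90,442-300)]),('s3',359,206,[(495-300,367-300),(570-300,443-300),(487-300,518-300),(428-300,440-300)])):
    P=[onz('top',ox+x/10-.45,oy+y/10-.45,74)[:2] for x,y in cs]
    print(n,[ (np.round(np.linalg.norm(P[i]-P[i-1]),1),np.round(np.degrees(np.arctan2(*(P[i]-P[i-1])[::-1]))%90,1)) for i in range(4)])
E
```

```text
nut top [149.5 159.6] [585.5 352.5  82. ] side [273.5 141. ] [584.8 349.5  82. ] [585.  348.4  82. ] tri [585.9 353.   80.1] 0.08654631086928923
s1 top [258.9 236.5] [429.7 129.7  74. ] side [nan nan] [430.3 128.1  74. ] [nan nan nan] tri [430.2 129.6  73. ] 0.8093488856073758
s2 top [309.5 233.7] [435.1  27.8  74. ] side [nan nan] [435.6  26.5  74. ] [nan nan nan] tri [435.5  27.7  73. ] 0.6810132452002045
s3 top [378.4 219.3] [ 464.  -112.6   74. ] side [289. 287.] [ 464.6 -114.3   74. ] [ 467.7 -115.5   74. ] tri [ 464.6 -113.    72.8] 0.949960145887823
[[-0.001  0.271  0.962]
 [-0.001  0.962 -0.271]
 [-1.    -0.001 -0.   ]]
[ 2.17500868 -0.68643626  0.        ] [-1.43813583 -4.68146846  0.        ]
s1 [(np.float64(20.9), np.float64(52.1)), (np.float64(20.3), np.float64(55.5)), (np.float64(22.8), np.float64(56.4)), (np.float64(22.0), np.float64(50.3))]
s2 [(np.float64(20.5), np.float64(43.5)), (np.float64(20.3), np.float64(45.1)), (np.float64(21.7), np.float64(43.8)), (np.float64(20.4), np.float64(41.5))]
s3 [(np.float64(20.5), np.float64(46.5)), (np.float64(21.5), np.float64(43.8)), (np.float64(23.1), np.float64(41.1)), (np.float64(19.7), np.float64(36.2))]h.py:19: RuntimeWarning: invalid value encountered in scalar divide
  w=np.clip(thr-g,0,None)*m; x,y=(w*xx).sum()/w.sum(),(w*yy).sum()/w.sum()
```

Candidates: the plain steel sockets in the top view are at (259,236), (310,234) and (378,219). The pink look-alike at (228,194) is to be left alone. The close crops show that the three grey ones match the description. I'll start with the one at (259,236), which is at world (430,129.5) with yaw about 53°.

>>> {"name": "jog_arm", "arguments": {
  "increments": [
    {"rx": 0.18,"hand": 60},
    {"rx": 0.18},
    {"x": 9.6,"y": -16.4,"z": 56.9},
    {"x": 9.6,"y": -16.4,"z": 56.9},
    {"x": 9.6,"y": -16.4,"z": 56.9}
  ],
  "force": 60
}}

```text
schema error: expected keys rx, ry, rz, x, y, z, hand
```

>>> {"name": "jog_arm", "arguments": {
  "increments": [
    {"x": 9.6,"y": -16.4,"z": 56.9},
    {"x": 9.6,"y": -16.4,"z": 56.9},
    {"x": 9.6,"y": -16.4,"z": 56.9},
    {"x": 9.6,"y": -16.4,"z": 56.9},
    {"x": 9.6,"y": -16.4,"z": 56.9}
  ]
}}

```text
schema error: expected keys rx, ry, rz, x, y, z, hand
```

```bash
cat >> h.py <<'E'
from scipy.spatial.transform import Rotation as Ro
def st(): 
    s=sense();R=Ro.from_quat(s['ee_rot'],scalar_first=True).as_matrix()
    print('t',round(s['time_s'],2),'p',s['eef_pos'].round(1),'F',s['force'].round(1),'T',s['wrist_torque'].round(2),'w',round(s['grip_width']*85.4,1),'yaw_y',np.degrees(np.arctan2(R[1,1],R[0,1])).round(2),'x',R[:,0].round(3),'j',s['joints'].round(2))
    return s,R
def go(x,y,z,yaw=None):
    s,R=st(); d=R.T@(np.array([x,y,z])-s['eef_pos']); print('tool delta',d.round(1))
    if yaw is not None:
        y0=np.degrees(np.arctan2(R[1,1],R[0,1])); e=(y0-yaw+45)%90-45; print('rx mod90',np.radians(e).round(3))
E
python3 - <<'E'
from h import *
go(430,129.5,40,53.5)
t=snap('top','t1.png')
cv2.imwrite('pics/t1c.png',cv2.resize(t[150:290,190:350,::-1],(800,700),interpolation=cv2.INTER_CUBIC)[:600])
E
```

```text
t 0.1 p [142.3 505.1 196.8] F [ 0.2  0.  -0.3] T [0.05 0.01 0.02] w 85.5 yaw_y 74.26 x [-0.001 -0.001 -1.   ] j [ 1.07  0.31  1.5  -0.    1.33 -0.22]
tool delta [ 157.  -283.2  378.8]
rx mod90 0.362
```

View pics/t1c.png

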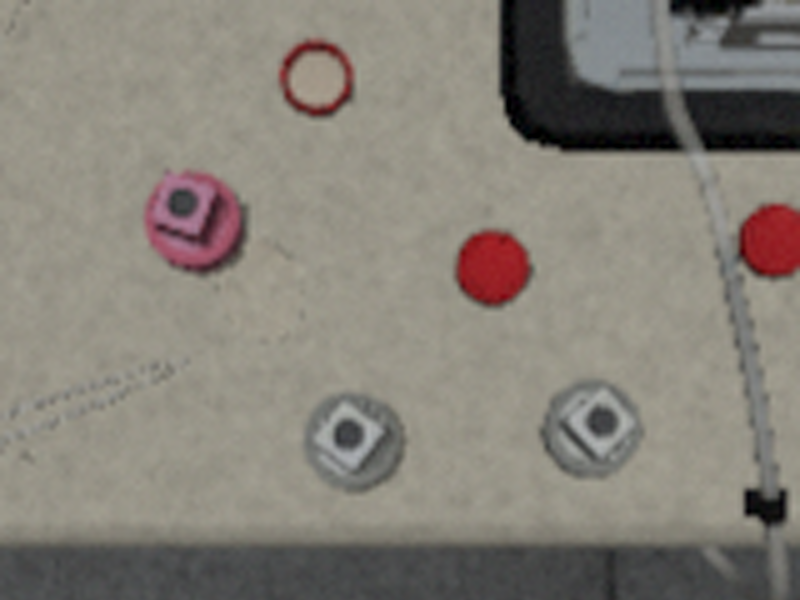

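All keys are required in every row, so nothing has moved yet. I'll send it again.

>>> {"name": "jog_arm", "arguments": {
  "increments": [
    {"rx": 0.18,"ry": 0,"rz": 0,"x": 0,"y": 0,"z": 0,"hand": 60},
    {"rx": 0.18,"ry": 0,"rz": 0,"x": 0,"y": 0,"z": 0,"hand": 60},
    {"rx": 0,"ry": 0,"rz": 0,"x": 9.6,"y": -16.4,"z": 56.9,"hand": 60},
    {"rx": 0,"ry": 0,"rz": 0,"x": 9.6,"y": -16.4,"z": 56.9,"hand": 60},
    {"rx": 0,"ry": 0,"rz": 0,"x": 9.6,"y": -16.4,"z": 56.9,"hand": 60}
  ],
  "force": 60
}}

```text
time_s: 0.78
eef_pos: [251.4, 362.9, 168.1]
ee_rot: [0.672, 0.22, 0.672, -0.22]
force: [0.5, 1.4, 0.3]
grip_width: 0.702
```

>>> {"name": "jog_arm", "arguments": {
  "increments": [
    {"rx": 0,"ry": 0,"rz": 0,"x": 9.6,"y": -16.4,"z": 56.9,"hand": 60},
    {"rx": 0,"ry": 0,"rz": 0,"x": 9.6,"y": -16.4,"z": 56.9,"hand": 60},
    {"rx": 0,"ry": 0,"rz": 0,"x": 9.6,"y": -16.4,"z": 56.9,"hand": 60},
    {"rx": 0,"ry": 0,"rz": 0,"x": 9.6,"y": -16.4,"z": 56.9,"hand": 60},
    {"rx": 0,"ry": 0,"rz": 0,"x": 9.6,"y": -16.4,"z": 56.9,"hand": 60}
  ]
}}

```text
time_s: 1.4
eef_pos: [432.1, 127.9, 120.2]
ee_rot: [0.672, 0.221, 0.672, -0.221]
force: [1.2, 1.0, 0.2]
grip_width: 0.702
```

```bash
python3 - <<'E'
from h import *
go(430,129.5,40,53.5)
E
```

```text
t 1.4 p [432.1 127.9 120.2] F [1.2 1.  0.2] T [ 0.05 -0.04  0.01] w 59.9 yaw_y 53.62 x [ 0.  0. -1.] j [ 0.03  0.23  1.82  0.    1.09 -0.91]
tool delta [80.2 -0.  -2.6]
rx mod90 0.002
```

>>> {"name": "jog_arm", "arguments": {
  "increments": [
    {"rx": 0,"ry": 0,"rz": 0,"x": 50,"y": 0,"z": 0,"hand": 60},
    {"rx": 0,"ry": 0,"rz": 0,"x": 30,"y": 0,"z": 0,"hand": 60},
    {"rx": 0,"ry": 0,"rz": 0,"x": 0,"y": 0,"z": 0,"hand": 60}
  ]
}}

```text
time_s: 1.78
eef_pos: [429.9, 129.6, 39.1]
ee_rot: [0.67, 0.22, 0.673, -0.221]
force: [0.1, -0.3, 1.0]
grip_width: 0.702
```

```bash
python3 - <<'E'
from h import *
go(430,129.5,40,53.5)
E
```

```text
t 1.77 p [429.9 129.6  39.1] F [ 0.1 -0.3  1. ] T [ 0.    0.03 -0.02] w 60.0 yaw_y 53.61 x [-0.004 -0.    -1.   ] j [ 0.03  0.36  1.91  0.    0.88 -0.9 ]
tool delta [-0.9  0.   0.1]
rx mod90 0.002
```

>>> {"name": "jog_arm", "arguments": {
  "increments": [
    {"rx": 0,"ry": 0,"rz": 0,"x": 0,"y": 0,"z": 0,"hand": 10},
    {"rx": 0,"ry": 0,"rz": 0,"x": 0,"y": 0,"z": 0,"hand": 10},
    {"rx": 0,"ry": 0,"rz": 0,"x": 0,"y": 0,"z": 0,"hand": 10},
    {"rx": 0,"ry": 0,"rz": 0,"x": 0,"y": 0,"z": 0,"hand": 10}
  ]
}}

```text
time_s: 2.28
eef_pos: [431.4, 129.8, 40.9]
ee_rot: [0.672, 0.221, 0.672, -0.221]
force: [-0.1, -0.6, 0.4]
grip_width: 0.12
```

```bash
python3 - <<'E'
from h import *
st()
E
```

```text
t 2.27 p [431.4 129.8  40.9] F [-0.1 -0.6  0.4] T [-0.06 -0.04 -0.01] w 10.2 yaw_y 53.64 x [ 0.001  0.    -1.   ] j [ 0.03  0.36  1.9  -0.    0.88 -0.91]
```

```bash
python3 - <<'E'
from h import *
st()
t=snap('top','t2.png');s=snap('side','s2.png')
a=cv2.resize(t[190:270,210:310,::-1],(400,320),interpolation=cv2.INTER_CUBIC);b=cv2.resize(s[150:270,190:290,::-1],(333,400),interpolation=cv2.INTER_CUBIC)
o=np.zeros((400,740,3),np.uint8);o[:320,:400]=a;o[:,404:737]=b;cv2.imwrite('pics/c2.png',o)
E
```

```text
t 2.27 p [431.4 129.8  40.9] F [-0.1 -0.6  0.4] T [-0.06 -0.04 -0.01] w 10.2 yaw_y 53.64 x [ 0.001  0.    -1.   ] j [ 0.03  0.36  1.9  -0.    0.88 -0.91]
```

View pics/c2.png

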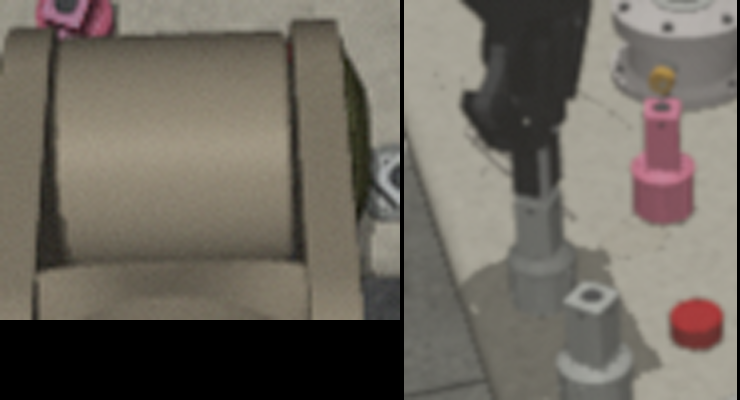

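```bash
python3 - <<'E'
from h import *
print(proj('side',[[431,130,41],[431,130,60],[431,130,74],[431,130,0]]))
s=cv2.imread('pics/s2.png')
cv2.imwrite('pics/c2b.png',cv2.resize(s[130:250,180:280],(500,600),interpolation=cv2.INTER_CUBIC))
E
```

```text
[[230.80652947 220.87284288]
 [230.31205041 212.83305119]
 [229.9402051  206.80182812]
 [231.83557743 237.67630072]]
```

View pics/c2b.png

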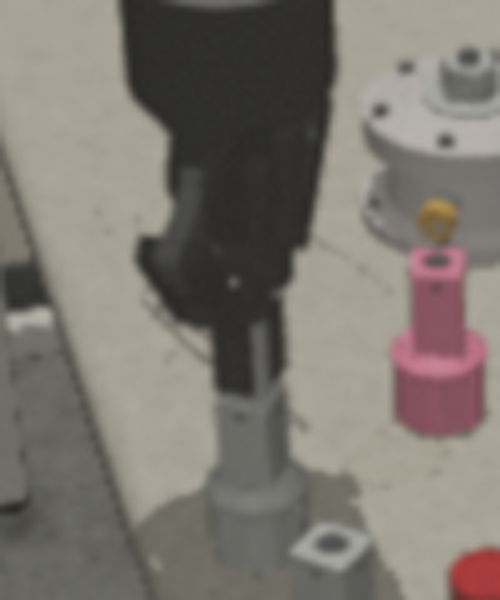

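```bash
python3 - <<'E'
from h import *
print(proj('side',[[142.3,505,197],[142.3,505,210],[142.3,505,230]]))
s=cv2.imread('pics/s0.png')
cv2.imwrite('pics/c2c.png',cv2.resize(s[0:90,0:100],(600,540),interpolation=cv2.INTER_CUBIC))
print([ (k,np.array(v).round(2)) for k,v in sense().items()])
E
```

```text
[[55.53875335 88.94589633]
 [54.0467369  83.13974333]
 [51.70547212 74.05011692]]
[('time_s', np.float64(2.38)), ('joints', array([ 0.03,  0.36,  1.9 , -0.  ,  0.88, -0.91])), ('dq', array([ 0.,  0.,  0., -0., -0., -0.])), ('tau', array([ 2.000e-02, -3.679e+01, -1.949e+01,  0.000e+00,  0.000e+00,
       -0.000e+00])), ('eef_pos', array([431.25, 129.75,  40.67])), ('ee_rot', array([ 0.67,  0.22,  0.67, -0.22])), ('force', array([ 0.52, -0.06,  0.01])), ('wrist_torque', array([-0.02,  0.04,  0.06])), ('grip_width', np.float64(0.12))]
```

View pics/c2c.png

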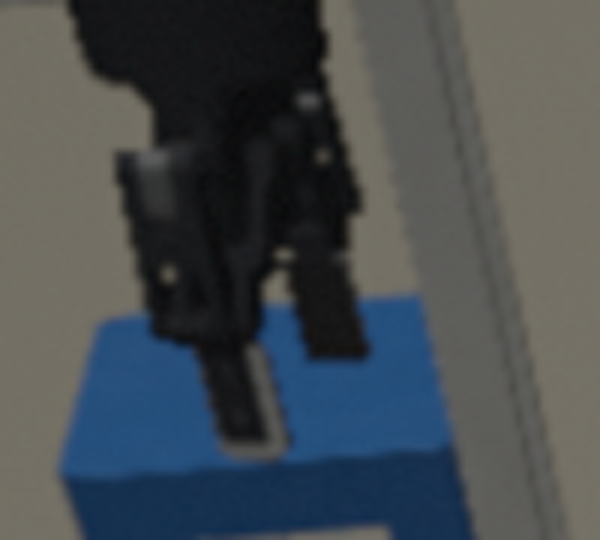

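The fingers closed just above the socket. In both pictures the tips sit about 33 mm higher than the reported TCP (tip at (232,209) in the side view, TCP projects to (231,221)). I'll open, go lower while watching the force, and look again.

>>> {"name": "jog_arm", "arguments": {
  "increments": [
    {"rx": 0,"ry": 0,"rz": 0,"x": 0,"y": 0,"z": 0,"hand": 50},
    {"rx": 0,"ry": 0,"rz": 0,"x": 0,"y": 0,"z": 0,"hand": 50},
    {"rx": 0,"ry": 0,"rz": 0,"x": 0,"y": 0,"z": 0,"hand": 50},
    {"rx": 0,"ry": 0,"rz": 0,"x": 12,"y": 0,"z": 0,"hand": 50},
    {"rx": 0,"ry": 0,"rz": 0,"x": 10,"y": 0,"z": 0,"hand": 50}
  ]
}}

```text
time_s: 3.0
eef_pos: [430.9, 129.7, 17.5]
ee_rot: [0.672, 0.221, 0.672, -0.221]
force: [-0.5, 0.5, 0.6]
grip_width: 0.58
```

```bash
python3 - <<'E'
from h import *
st()
s=snap('side','s3.png')
cv2.imwrite('pics/c3.png',cv2.resize(s[130:250,180:280,::-1],(500,600),interpolation=cv2.INTER_CUBIC))
E
```

```text
t 3.0 p [430.9 129.7  17.5] F [-0.5  0.5  0.6] T [ 0.04 -0.05  0.01] w 49.5 yaw_y 53.63 x [-0.001 -0.    -1.   ] j [ 0.03  0.4   1.92 -0.    0.82 -0.91]
```

View pics/c3.png

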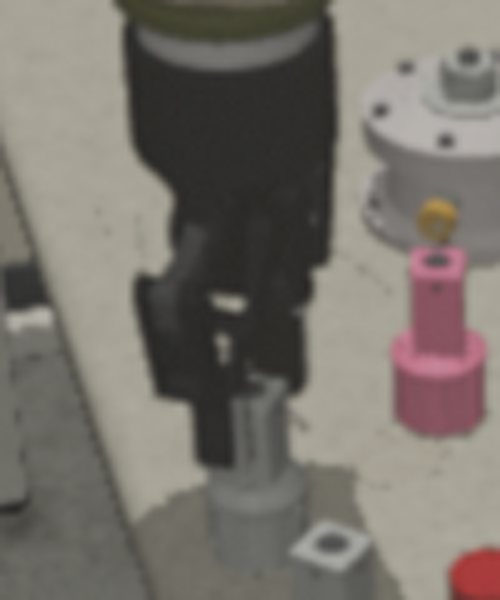

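```bash
python3 - <<'E'
from h import *
for z in(20,30,40,50,60,70): print(z,proj('side',[[431-.593*28,130-.805*28,z]]).round(1))
E
```

```text
20 [[225.6 237.8]]
30 [[225.3 233.7]]
40 [[225.1 229.5]]
50 [[224.8 225.2]]
60 [[224.5 220.9]]
70 [[224.2 216.6]]
```

>>> {"name": "jog_arm", "arguments": {
  "increments": [
    {"rx": 0,"ry": 0,"rz": 0,"x": 9,"y": 0,"z": 0,"hand": 50},
    {"rx": 0,"ry": 0,"rz": 0,"x": 0,"y": 0,"z": 0,"hand": 10},
    {"rx": 0,"ry": 0,"rz": 0,"x": 0,"y": 0,"z": 0,"hand": 10},
    {"rx": 0,"ry": 0,"rz": 0,"x": 0,"y": 0,"z": 0,"hand": 10},
    {"rx": 0,"ry": 0,"rz": 0,"x": 0,"y": 0,"z": 0,"hand": 10}
  ]
}}

```text
time_s: 3.68
eef_pos: [431.2, 129.7, 9.6]
ee_rot: [0.672, 0.221, 0.672, -0.221]
force: [0.5, 0.5, -2.0]
grip_width: 0.247
```

```bash
python3 - <<'E'
from h import *
st()
s=snap('side','s4.png')
cv2.imwrite('pics/c4.png',cv2.resize(s[130:250,180:280,::-1],(500,600),interpolation=cv2.INTER_CUBIC))
E
```

```text
t 3.67 p [431.2 129.7   9.6] F [ 0.5  0.5 -2. ] T [0.   0.01 0.01] w 21.1 yaw_y 53.63 x [ 0.  0. -1.] j [ 0.03  0.41  1.93  0.    0.8  -0.91]
```

View pics/c4.png

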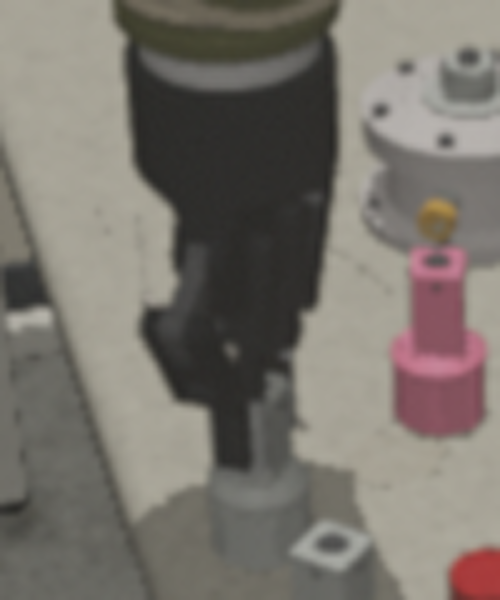

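>>> {"name": "jog_arm", "arguments": {
  "increments": [
    {"rx": 0,"ry": 0,"rz": 0,"x": -30,"y": 0,"z": 0,"hand": 10},
    {"rx": 0,"ry": 0,"rz": 0,"x": -60,"y": 0,"z": 0,"hand": 10},
    {"rx": 0,"ry": -0.104,"rz": -0.14,"x": -60,"y": 0,"z": 0,"hand": 10},
    {"rx": 0,"ry": -0.104,"rz": -0.14,"x": 0,"y": 0,"z": 0,"hand": 10},
    {"rx": 0,"ry": -0.104,"rz": -0.14,"x": 0,"y": 0,"z": 0,"hand": 10}
  ],
  "force": 80
}}

```text
time_s: 4.35
eef_pos: [431.7, 130.1, 160.8]
ee_rot: [0.708, 0.039, 0.589, -0.388]
force: [-0.3, -0.6, -2.3]
grip_width: 0.243
```

>>> {"name": "jog_arm", "arguments": {
  "increments": [
    {"rx": 0,"ry": -0.104,"rz": -0.14,"x": 0,"y": 0,"z": 0,"hand": 10},
    {"rx": 0,"ry": -0.104,"rz": -0.14,"x": 0,"y": 0,"z": 0,"hand": 10},
    {"rx": 0,"ry": -0.104,"rz": -0.14,"x": 0,"y": 0,"z": 0,"hand": 10},
    {"rx": 0,"ry": -0.104,"rz": -0.14,"x": 0,"y": 0,"z": 0,"hand": 10}
  ]
}}

```text
time_s: 4.85
eef_pos: [431.3, 130.4, 159.6]
ee_rot: [0.679, -0.205, 0.421, -0.566]
force: [0.5, 0.6, -1.3]
grip_width: 0.243
```

```bash
python3 - <<'E'
from h import *
st()
s=snap('side','s5.png')
p=proj('side',[sense()['eef_pos']])[0].astype(int);print(p)
x,y=p
cv2.imwrite('pics/c5.png',cv2.resize(s[max(0,y-40):y+40,x-40:x+40,::-1],(600,600),interpolation=cv2.INTER_CUBIC))
E
```

```text
t 4.85 p [431.3 130.4 159.6] F [ 0.5  0.6 -1.3] T [ 0.68  0.05 -0.04] w 20.7 yaw_y 24.77 x [ 0.005 -0.941 -0.339] j [ 0.55  0.72  1.52 -0.95  1.75 -0.11]
[227 169]
```

View pics/c5.png

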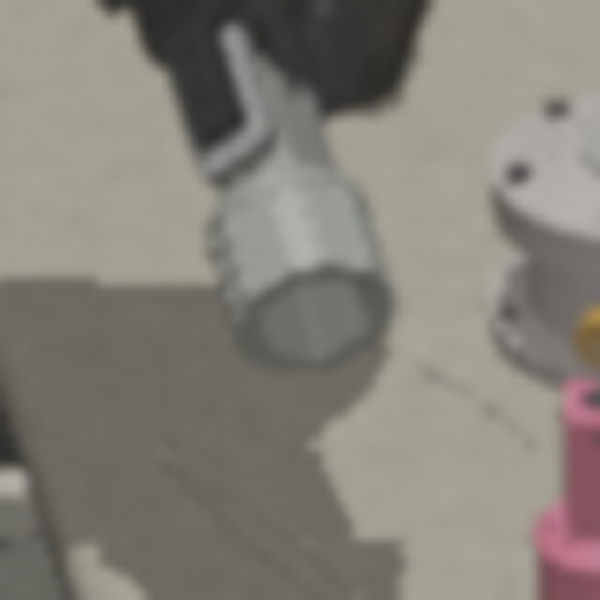

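```bash
python3 - <<'E'
from h import *
s,R=st()
im=cv2.imread('pics/s5.png')
o=s['eef_pos']+9.6*R[:,0]
# rectify mouth plane: 10 px/mm, +-28mm, u=tool y, v=tool z
N=600; g=(np.arange(N)-N/2)/11
Y,Z=np.meshgrid(g,g)
P=o+Y[...,None]*R[:,1]+Z[...,None]*R[:,2]
p=proj('side',P.reshape(-1,3)).astype(np.float32).reshape(N,N,2)
w=cv2.remap(im,p[...,0],p[...,1],cv2.INTER_CUBIC)
w=cv2.convertScaleAbs(w,alpha=1.8,beta=-80)
cv2.imwrite('pics/c5r.png',w)
E
```

```text
t 4.9 p [430.1 130.3 156.3] F [-3.8 -1.3 -6.5] T [ 0.93  0.08 -0.25] w 21.0 yaw_y 24.46 x [ 0.004 -0.944 -0.33 ] j [ 0.56  0.72  1.52 -0.96  1.75 -0.11]
```

View pics/c5r.png

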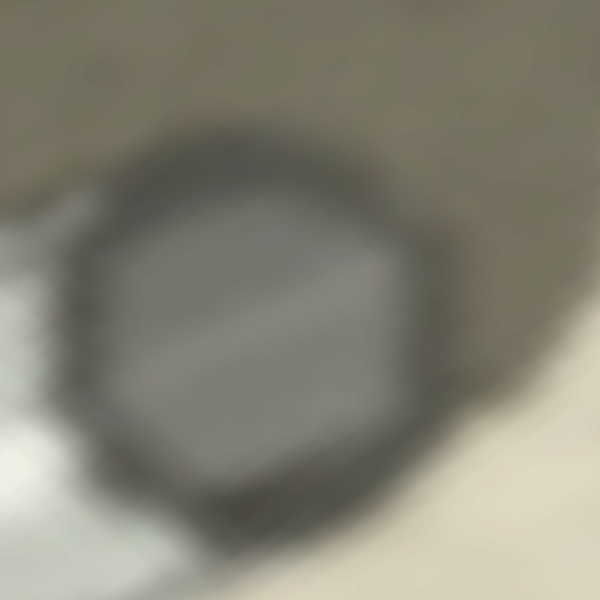

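Rectified mouth view: the recess flats are at x≈110 and 395, which is 25.9 mm across flats. This socket is the 26 mm one that fits, and its corners lie along the tool z axis. Next I'll measure the nut's yaw.

```bash
python3 - <<'E'
from h import *
out=[]
N=400; g=(np.arange(N)-N/2)/8   # 8px/mm
Y,X=np.meshgrid(-g,-g)  # right=-y, up=+x
for n,f,c in(('top','t0.png',(585.3,351.8)),('side','s0.png',(585.3,350.5))):
  for z in (78,62):
    im=cv2.imread('pics/'+f)
    P=np.stack([c[0]+X,c[1]+Y,np.full_like(X,z)],-1)
    p=proj(n,P.reshape(-1,3)).astype(np.float32).reshape(N,N,2)
    w=cv2.convertScaleAbs(cv2.remap(im,p[...,0],p[...,1],cv2.INTER_CUBIC),alpha=1.5,beta=-40)
    cv2.putText(w,f'{n} {z}',(5,15),0,.5,(0,0,255));out.append(cv2.resize(w,(300,300)))
cv2.imwrite('pics/nut.png',np.vstack([np.hstack(out[:2]),np.hstack(out[2:])]))
E
```

```text
(no output)
```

View pics/nut.png

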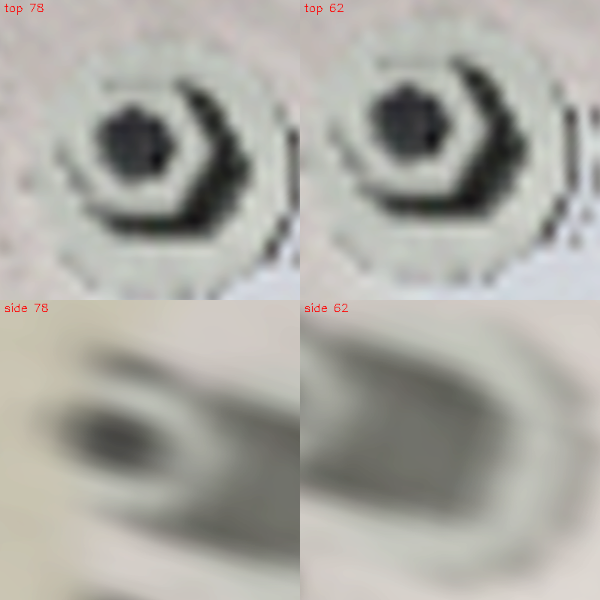

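```bash
cat >> h.py <<'E'
def turn(yaw_y):
    s,R=st(); a=np.radians(yaw_y); y=np.array([np.cos(a),np.sin(a),0]);x=np.array([0,0,-1.]);T=np.array([x,y,np.cross(x,y)]).T
    v=Ro.from_matrix(R.T@T).as_rotvec(); print('rotvec',v.round(4),'rows',np.linalg.norm(v)/.183)
E
python3 - <<'E'
from h import *
turn(60)
E
```

```text
t 4.9 p [430.1 130.3 156.3] F [-3.8 -1.3 -6.5] T [ 0.93  0.08 -0.25] w 21.0 yaw_y 24.46 x [ 0.004 -0.944 -0.33 ] j [ 0.56  0.72  1.52 -0.96  1.75 -0.11]
rotvec [-0.0909  0.6772  1.0333] rows 6.769368665253143
```

>>> {"name": "jog_arm", "arguments": {
  "increments": [
    {"rx": -0.0114,"ry": 0.0847,"rz": 0.1292,"x": 0,"y": 0,"z": 0,"hand": 10},
    {"rx": -0.0114,"ry": 0.0847,"rz": 0.1292,"x": 0,"y": 0,"z": 0,"hand": 10},
    {"rx": -0.0114,"ry": 0.0847,"rz": 0.1292,"x": 0,"y": 0,"z": 0,"hand": 10},
    {"rx": -0.0114,"ry": 0.0847,"rz": 0.1292,"x": 0,"y": 0,"z": 0,"hand": 10},
    {"rx": -0.0114,"ry": 0.0847,"rz": 0.1292,"x": 0,"y": 0,"z": 0,"hand": 10}
  ]
}}

```text
time_s: 5.52
eef_pos: [431.6, 130.3, 160.5]
ee_rot: [0.715, 0.045, 0.611, -0.337]
force: [0.3, 0.3, -1.7]
grip_width: 0.244
```

>>> {"name": "jog_arm", "arguments": {
  "increments": [
    {"rx": -0.0114,"ry": 0.0847,"rz": 0.1292,"x": 0,"y": 0,"z": 0,"hand": 10},
    {"rx": -0.0114,"ry": 0.0847,"rz": 0.1292,"x": 0,"y": 0,"z": 0,"hand": 10},
    {"rx": -0.0114,"ry": 0.0847,"rz": 0.1292,"x": 0,"y": 0,"z": 0,"hand": 10},
    {"rx": 0,"ry": 0,"rz": 0,"x": 0,"y": 0,"z": 0,"hand": 10}
  ]
}}

```text
time_s: 6.02
eef_pos: [431.8, 128.1, 160.4]
ee_rot: [0.684, 0.191, 0.681, -0.179]
force: [0.1, -0.3, -2.2]
grip_width: 0.241
```

```bash
python3 - <<'E'
from h import *
turn(60);go(585.2,352.5,180)
s=snap('side','s6.png')
cv2.imwrite('pics/c6.png',cv2.resize(s[80:230,180:305,::-1],(500,600),interpolation=cv2.INTER_CUBIC))
E
```

```text
t 6.03 p [431.8 128.1 160.4] F [ 0.1 -0.3 -2.2] T [-0.02 -0.01 -0.02] w 20.6 yaw_y 59.63 x [ 0.009  0.015 -1.   ] j [ 0.02  0.18  1.78  0.02  1.18 -1.03]
rotvec [-0.0065  0.0001 -0.0177] rows 0.10291962489946997
t 6.03 p [431.8 128.1 160.4] F [ 0.1 -0.3 -2.2] T [-0.02 -0.01 -0.02] w 20.6 yaw_y 59.63 x [ 0.009  0.015 -1.   ] j [ 0.02  0.18  1.78  0.02  1.18 -1.03]
tool delta [-14.8 271.5  18.9]
```

View pics/c6.png

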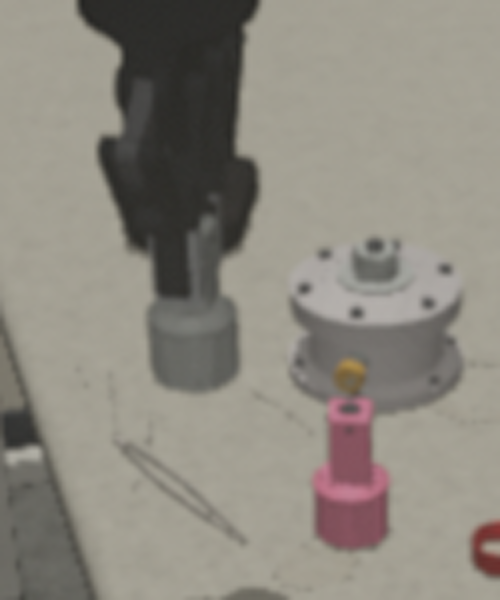

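>>> {"name": "jog_arm", "arguments": {
  "increments": [
    {"rx": -0.0065,"ry": 0,"rz": -0.0177,"x": 0,"y": 0,"z": 0,"hand": 10},
    {"rx": 0,"ry": 0,"rz": 0,"x": 0,"y": 54.2,"z": 4.1,"hand": 10},
    {"rx": 0,"ry": 0,"rz": 0,"x": 0,"y": 54.2,"z": 4.1,"hand": 10},
    {"rx": 0,"ry": 0,"rz": 0,"x": 0,"y": 54.2,"z": 4.1,"hand": 10},
    {"rx": 0,"ry": 0,"rz": 0,"x": 0,"y": 54.2,"z": 4.1,"hand": 10}
  ]
}}

```text
time_s: 6.7
eef_pos: [553.1, 312.9, 158.5]
ee_rot: [0.683, 0.18, 0.684, -0.182]
force: [1.2, -0.7, -2.0]
grip_width: 0.247
```

>>> {"name": "jog_arm", "arguments": {
  "increments": [
    {"rx": 0,"ry": 0,"rz": 0,"x": 0,"y": 54.2,"z": 4.1,"hand": 10},
    {"rx": 0,"ry": 0,"rz": 0,"x": 0,"y": 0,"z": 0,"hand": 10},
    {"rx": 0,"ry": 0,"rz": 0,"x": 0,"y": 0,"z": 0,"hand": 10},
    {"rx": 0,"ry": 0,"rz": 0,"x": 0,"y": 0,"z": 0,"hand": 10}
  ]
}}

```text
time_s: 7.2
eef_pos: [583.0, 354.5, 159.4]
ee_rot: [0.683, 0.181, 0.684, -0.182]
force: [-0.1, 0.7, -1.3]
grip_width: 0.244
```

```bash
python3 - <<'E'
from h import *
turn(60);go(585.2,352.5,105)
s=snap('side','s7.png');t=snap('top','t7.png');turn(60)
a=cv2.resize(s[60:190,210:340,::-1],(390,390),interpolation=cv2.INTER_CUBIC);b=cv2.resize(t[110:240,90:220,::-1],(390,390),interpolation=cv2.INTER_CUBIC)
cv2.imwrite('pics/c7.png',np.hstack([a,b]))
E
```

```text
t 7.2 p [583.  354.5 159.4] F [-0.1  0.7 -1.3] T [-0.02 -0.01  0.05] w 20.8 yaw_y 60.24 x [-0.003 -0.001 -1.   ] j [ 0.38  0.7   0.99 -0.    1.45 -0.68]
rotvec [ 0.0042 -0.0017  0.0024] rows 0.027688767936142146
t 7.2 p [583.  354.5 159.4] F [-0.1  0.7 -1.3] T [-0.02 -0.01  0.05] w 20.8 yaw_y 60.24 x [-0.003 -0.001 -1.   ] j [ 0.38  0.7   0.99 -0.    1.45 -0.68]
tool delta [54.4 -0.5  3. ]
t 7.3 p [583.3 354.3 159.6] F [ 0.5 -0.2 -1.3] T [-0.01  0.04  0.02] w 20.4 yaw_y 60.21 x [-0.002 -0.001 -1.   ] j [ 0.37  0.7   0.99  0.    1.45 -0.68]
rotvec [ 0.0037 -0.0016  0.0019] rows 0.0242557044485865
```

View pics/c7.png

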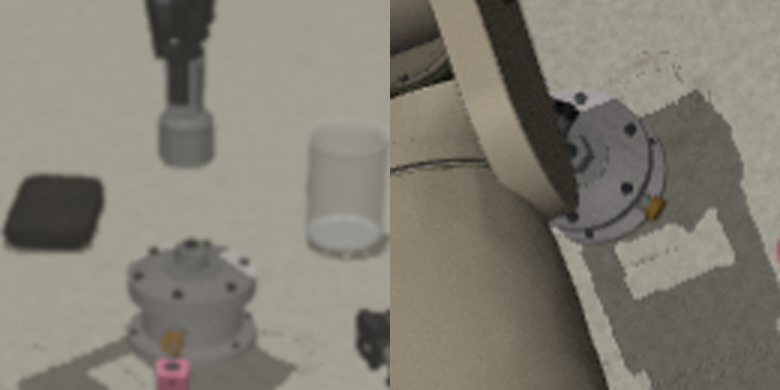

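```bash
python3 - <<'E'
from h import *
im=cv2.imread('pics/s7.png')
cv2.imwrite('pics/c7b.png',cv2.resize(im[85:165,235:315],(600,600),interpolation=cv2.INTER_CUBIC))
print(proj('side',[[583.2,354.4,150],[583.2,354.4,182],[585.2,352.5,82],[585.2,352.5,62]]).round(2))
E
```

```text
[[271.77 112.35]
 [271.66  98.7 ]
 [273.07 140.19]
 [273.13 147.98]]
```

View pics/c7b.png

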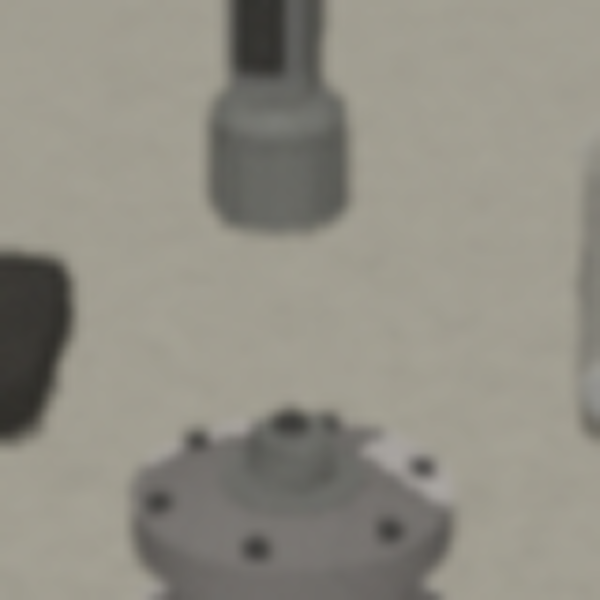

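```bash
python3 - <<'E'
from h import *
a=np.linspace(0,2*np.pi,73)
c=np.array([583.2,354.4,150])
for r,z in((20.5,150),(20.5,182)):
    P=np.stack([c[0]+r*np.cos(a),c[1]+r*np.sin(a),0*a+z],1);q=proj('side',P);print(q.min(0),q.max(0))
for nm,r,z in(('head',50,60),('washer',22.5,62)):
    P=np.stack([585.2+r*np.cos(a),352.5+r*np.sin(a),0*a+z],1);q=proj('side',P);print(nm,q.min(0),q.max(0));q=proj('top',P);print(nm,q.min(0),q.max(0))
im=cv2.imread('pics/s7.png');g=cv2.cvtColor(im,cv2.COLOR_BGR2GRAY)
print(g[108:122,272],g[110,258:288])
s=cv2.imread('pics/s0.png');
cv2.imwrite('pics/c7d.png',np.hstack([cv2.resize(s[125:185,244:304],(400,600//1),interpolation=cv2.INTER_CUBIC)[:600],cv2.resize(cv2.imread('pics/t0.png')[130:196,120:186],(400,600),interpolation=cv2.INTER_CUBIC)]))
E
```

```text
[262.51237199 108.49463292] [281.02641384 116.30719444]
[262.25470108  94.97713549] [281.06380438 102.53662258]
head [251.45296295 138.76965754] [294.7911209  159.39073564]
head [128.20872109 138.60463811] [176.15663968 185.74737657]
washer [263.37106539 143.41519929] [282.87450765 152.67306341]
washer [141.10994733 151.21360702] [162.73256656 172.47122583]
[104 104 104 104 105 105 105 116 137 154 156 157 159 159] [157 158 158 155 134 105  94  95  95 100 102 103 103 103 104 103 103 103
  99  94  93  91  95 123 148 156 157 157 158 158]
```

View pics/c7d.png

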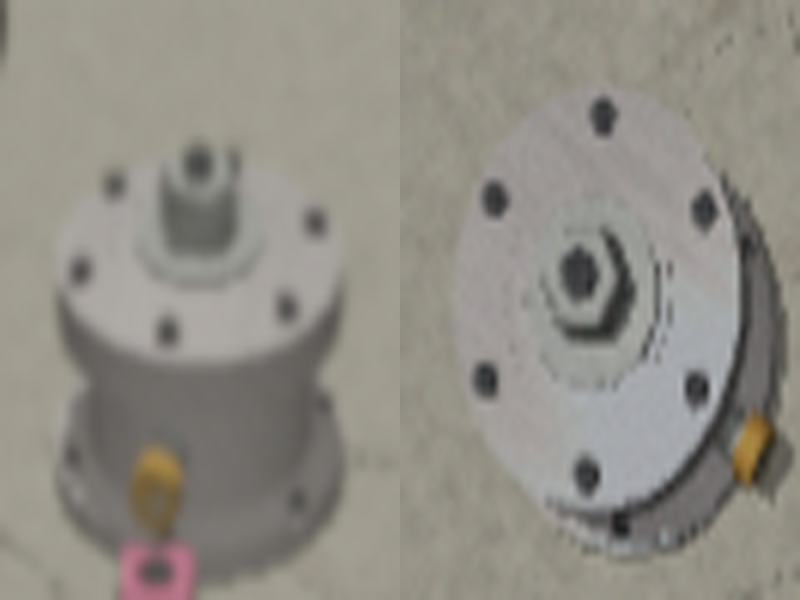

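```bash
python3 - <<'E'
from h import *
t=cv2.imread('pics/t0.png');s=cv2.imread('pics/s0.png')
def cen(im,x,y,h=3):
    g=cv2.cvtColor(im,cv2.COLOR_BGR2GRAY).astype(float);x0,y0=int(round(x)),int(round(y));p=g[y0-h:y0+h+1,x0-h:x0+h+1];thr=np.median(p)-12
    w=np.clip(thr-p,0,None);yy,xx=np.mgrid[-h:h+1,-h:h+1];return x0+(w*xx).sum()/w.sum(),y0+(w*yy).sum()/w.sum()
T=[cen(t,120+(x-400)/6.06-.4,130+y/9.09-.45) for x,y in((603,117),(705,210),(697,388),(587,475),(486,380),(495,200))]
S=[cen(s,244+x/6.667-.4,125+y/10-.45) for x,y in((235,158),(316,222),(288,308),(168,332),(80,270),(115,185))]
PT=np.array([onz('top',*p,60) for p in T]);PS=np.array([onz('side',*p,60) for p in S])
print(PT.mean(0).round(2),np.linalg.norm(PT-PT.mean(0),axis=1).round(1));print(PS.round(1).tolist(),PS.mean(0).round(2),np.linalg.norm(PS-PS.mean(0),axis=1).round(1))
for a,b in((0,3),(1,4),(2,5)): print((PT[a]+PT[b])[:2]/2,(PS[a]+PS[b])[:2]/2)
E
```

```text
[585.32 353.07  60.  ] [41.8 42.3 42.3 42.1 42.  42.1]
[[608.1, 384.1, 60.0], [627.2, 349.0, 60.0], [605.4, 310.8, 60.0], [562.0, 311.4, 60.0], [541.2, 348.9, 60.0], [565.6, 388.3, 60.0]] [584.93 348.72  60.  ] [42.3 42.3 43.2 43.9 43.8 44. ]
[585.16714199 353.26746172] [585.05820344 347.7220673 ]
[585.49727877 352.99414334] [584.19089785 348.91026647]
[585.29862633 352.93615581] [585.54706602 349.52940485]
```

>>> {"name": "jog_arm", "arguments": {
  "increments": [
    {"rx": 0,"ry": 0,"rz": 0,"x": 30,"y": -0.5,"z": 2.6,"hand": 10},
    {"rx": 0,"ry": 0,"rz": 0,"x": 25,"y": 0,"z": 0,"hand": 10},
    {"rx": 0,"ry": 0,"rz": 0,"x": 6,"y": 0,"z": 0,"hand": 10},
    {"rx": 0,"ry": 0,"rz": 0,"x": 0,"y": 0,"z": 0,"hand": 10},
    {"rx": 0,"ry": 0,"rz": 0,"x": 0,"y": 0,"z": 0,"hand": 10}
  ]
}}

```text
time_s: 7.92
eef_pos: [585.8, 353.2, 99.4]
ee_rot: [0.683, 0.181, 0.684, -0.182]
force: [0.2, -0.4, -1.0]
grip_width: 0.245
```

```bash
python3 - <<'E'
from h import *
go(585.3,352.5,90)
im=snap('side','s8.png')
cv2.imwrite('pics/c8b.png',cv2.resize(im[105:185,235:315,::-1],(600,600),interpolation=cv2.INTER_CUBIC))
E
```

```text
t 7.92 p [585.8 353.2  99.4] F [ 0.2 -0.4 -1. ] T [ 0.03  0.01 -0.02] w 20.9 yaw_y 60.24 x [-0.001  0.    -1.   ] j [ 0.37  0.75  1.07  0.    1.33 -0.68]
tool delta [ 9.4 -0.9 -0.1]
```

View pics/c8b.png

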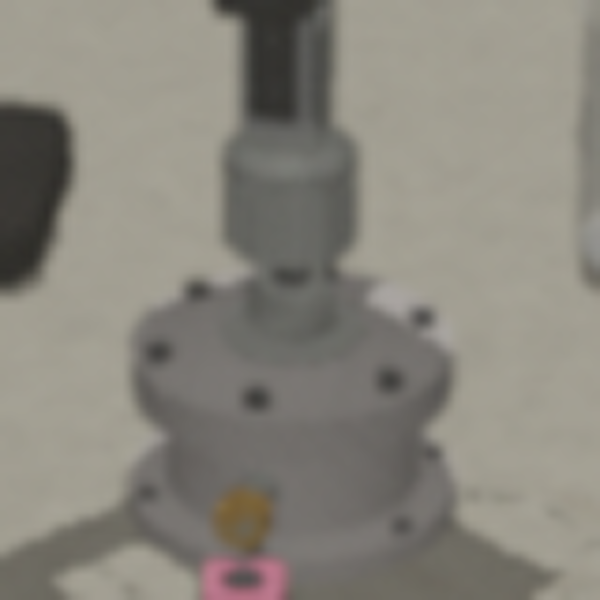

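>>> {"name": "jog_arm", "arguments": {
  "increments": [
    {"rx": 0,"ry": 0,"rz": 0,"x": 8,"y": -0.7,"z": 0,"hand": 10},
    {"rx": 0,"ry": 0,"rz": 0,"x": 3,"y": 0,"z": 0,"hand": 10},
    {"rx": 0,"ry": 0,"rz": 0,"x": 0,"y": 0,"z": 0,"hand": 10}
  ]
}}

```text
time_s: 8.35
eef_pos: [584.8, 352.4, 86.5]
ee_rot: [0.682, 0.181, 0.685, -0.182]
force: [0.4, 0.1, -1.0]
grip_width: 0.242
```

>>> {"name": "jog_arm", "arguments": {
  "increments": [
    {"rx": 0,"ry": 0,"rz": 0,"x": 2,"y": 0,"z": 0,"hand": 10},
    {"rx": 0,"ry": 0,"rz": 0,"x": 0,"y": 0,"z": 0,"hand": 10}
  ]
}}

```text
time_s: 8.6
eef_pos: [585.0, 352.4, 84.8]
ee_rot: [0.682, 0.181, 0.684, -0.182]
force: [-0.1, -0.0, -1.8]
grip_width: 0.245
```

>>> {"name": "jog_arm", "arguments": {
  "increments": [
    {"rx": 0,"ry": 0,"rz": 0,"x": 2,"y": 0,"z": 0,"hand": 10},
    {"rx": 0,"ry": 0,"rz": 0,"x": 0,"y": 0,"z": 0,"hand": 10}
  ]
}}

```text
time_s: 8.85
eef_pos: [585.2, 352.6, 82.9]
ee_rot: [0.683, 0.181, 0.684, -0.182]
force: [1.9, 1.1, -1.3]
grip_width: 0.246
```

>>> {"name": "jog_arm", "arguments": {
  "increments": [
    {"rx": 0,"ry": 0,"rz": 0,"x": 2,"y": 0,"z": 0,"hand": 10},
    {"rx": 0,"ry": 0,"rz": 0,"x": 0,"y": 0,"z": 0,"hand": 10}
  ]
}}

```text
time_s: 9.1
eef_pos: [585.2, 352.6, 80.9]
ee_rot: [0.683, 0.181, 0.684, -0.182]
force: [2.8, 2.2, -0.4]
grip_width: 0.242
```

>>> {"name": "jog_arm", "arguments": {
  "increments": [
    {"rx": 0,"ry": 0,"rz": 0,"x": 2,"y": 0,"z": 0,"hand": 10},
    {"rx": 0,"ry": 0,"rz": 0,"x": 0,"y": 0,"z": 0,"hand": 10}
  ]
}}

```text
time_s: 9.35
eef_pos: [585.2, 352.6, 78.9]
ee_rot: [0.683, 0.181, 0.684, -0.182]
force: [4.1, 2.8, -0.5]
grip_width: 0.24
```

>>> {"name": "jog_arm", "arguments": {
  "increments": [
    {"rx": 0,"ry": 0,"rz": 0,"x": 2,"y": 0.5,"z": 0.2,"hand": 10},
    {"rx": 0,"ry": 0,"rz": 0,"x": 2,"y": 0,"z": 0,"hand": 10},
    {"rx": 0,"ry": 0,"rz": 0,"x": 0,"y": 0,"z": 0,"hand": 10}
  ]
}}

```text
time_s: 9.72
eef_pos: [585.2, 352.7, 74.5]
ee_rot: [0.682, 0.181, 0.684, -0.182]
force: [2.6, 1.3, -1.5]
grip_width: 0.245
```

>>> {"name": "jog_arm", "arguments": {
  "increments": [
    {"rx": 0,"ry": 0,"rz": 0,"x": 2,"y": 0,"z": 0,"hand": 10},
    {"rx": 0,"ry": 0,"rz": 0,"x": 0,"y": 0,"z": 0,"hand": 10}
  ]
}}

```text
time_s: 9.98
eef_pos: [585.3, 352.7, 72.6]
ee_rot: [0.682, 0.181, 0.684, -0.182]
force: [2.3, 1.7, -0.7]
grip_width: 0.243
```

>>> {"name": "jog_arm", "arguments": {
  "increments": [
    {"rx": 0,"ry": 0,"rz": 0,"x": 1,"y": 0,"z": 0,"hand": 10},
    {"rx": 0,"ry": 0,"rz": 0,"x": 0,"y": 0,"z": 0,"hand": 10}
  ]
}}

```text
time_s: 10.22
eef_pos: [585.3, 352.7, 71.8]
ee_rot: [0.682, 0.181, 0.684, -0.182]
force: [2.1, 1.3, -1.0]
grip_width: 0.244
```

Still entering without resistance. I'll press on until the mouth touches the washer.

>>> {"name": "jog_arm", "arguments": {
  "increments": [
    {"rx": 0,"ry": 0,"rz": 0,"x": 1.5,"y": 0,"z": 0,"hand": 10},
    {"rx": 0,"ry": 0,"rz": 0,"x": 0,"y": 0,"z": 0,"hand": 10}
  ]
}}

```text
time_s: 10.48
eef_pos: [585.4, 352.8, 71.4]
ee_rot: [0.683, 0.181, 0.684, -0.182]
force: [0.4, -0.2, 4.6]
grip_width: 0.242
```

>>> {"name": "jog_arm", "arguments": {
  "increments": [
    {"rx": 0,"ry": 0,"rz": 0,"x": 1,"y": 0,"z": 0,"hand": 10},
    {"rx": 0,"ry": 0,"rz": 0,"x": 0,"y": 0,"z": 0,"hand": 10}
  ]
}}

```text
time_s: 10.72
eef_pos: [585.4, 352.8, 71.3]
ee_rot: [0.683, 0.181, 0.684, -0.182]
force: [-2.5, -1.6, 11.2]
grip_width: 0.246
```

```bash
python3 - <<'E'
from h import *
go(585.3,352.5,70)
im=snap('side','s9.png')
cv2.imwrite('pics/c9b.png',cv2.resize(im[105:185,235:315,::-1],(600,600),interpolation=cv2.INTER_CUBIC))
E
```

```text
t 10.72 p [585.4 352.8  71.3] F [-2.5 -1.6 11.2] T [-0.15  0.43 -0.05] w 21.0 yaw_y 60.25 x [-0.002 -0.001 -1.   ] j [ 0.37  0.77  1.1   0.    1.27 -0.68]
tool delta [ 1.3 -0.3  0. ]
```

View pics/c9b.png

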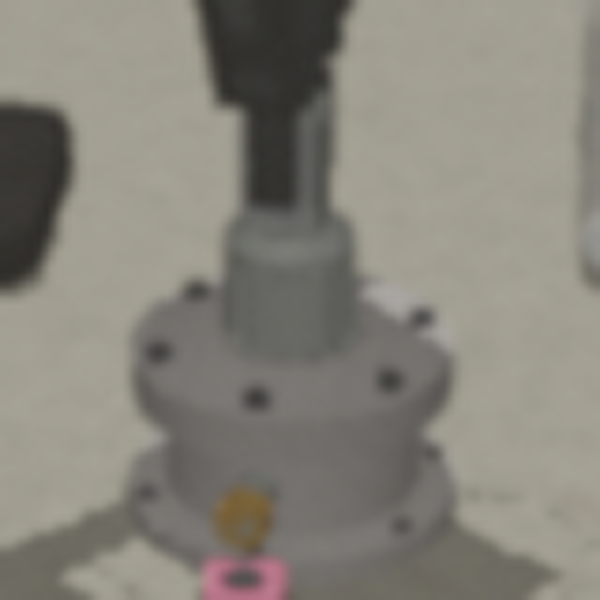

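>>> {"name": "jog_arm", "arguments": {
  "increments": [
    {"rx": 0.145,"ry": 0,"rz": 0,"x": 0,"y": 0,"z": 0,"hand": 10},
    {"rx": 0.145,"ry": 0,"rz": 0,"x": 0,"y": 0,"z": 0,"hand": 10},
    {"rx": 0.145,"ry": 0,"rz": 0,"x": 0,"y": 0,"z": 0,"hand": 10}
  ]
}}

```text
time_s: 11.15
eef_pos: [586.2, 353.3, 71.3]
ee_rot: [0.627, 0.326, 0.627, -0.326]
force: [1.3, 1.6, 8.1]
grip_width: 0.245
```

>>> {"name": "jog_arm", "arguments": {
  "increments": [
    {"rx": 0.145,"ry": 0,"rz": 0,"x": 0,"y": 0,"z": 0,"hand": 10},
    {"rx": 0.145,"ry": 0,"rz": 0,"x": 0,"y": 0,"z": 0,"hand": 10},
    {"rx": 0.145,"ry": 0,"rz": 0,"x": 0,"y": 0,"z": 0,"hand": 10},
    {"rx": 0,"ry": 0,"rz": 0,"x": 0,"y": 0,"z": 0,"hand": 10},
    {"rx": 0,"ry": 0,"rz": 0,"x": 0,"y": 0,"z": 0,"hand": 10}
  ]
}}

```text
time_s: 11.78
eef_pos: [586.5, 353.2, 71.3]
ee_rot: [0.543, 0.453, 0.543, -0.452]
force: [2.6, 1.9, 8.4]
grip_width: 0.244
```

```bash
python3 - <<'E'
from h import *
go(585.3,352.5,71.4)
im=snap('side','s10.png');t=snap('top','t10.png')
cv2.imwrite('pics/c10.png',np.hstack([cv2.resize(im[105:185,235:315,::-1],(400,400),interpolation=cv2.INTER_CUBIC),cv2.resize(t[130:270,220:400,::-1],(400,400),interpolation=cv2.INTER_CUBIC)]))
E
```

```text
t 11.78 p [586.5 353.2  71.3] F [2.6 1.9 8.4] T [ 0.35 -0.7  -0.09] w 20.8 yaw_y 10.39 x [ 0.001  0.001 -1.   ] j [0.37 0.77 1.1  0.   1.27 0.19]
tool delta [-0.1 -1.3  0.5]
```

View pics/c10.png

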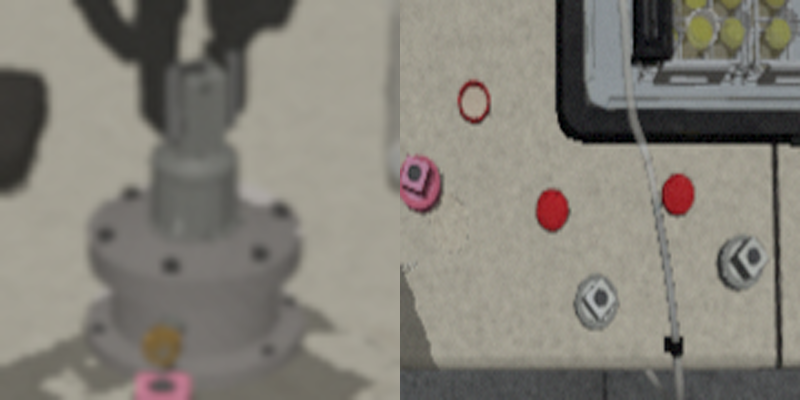

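```bash
python3 -c "
from rig import finish_job;print(finish_job())"
```

```text
the job is handed in; nothing more can be done
None
```

The fitting socket is seated on the nut and still gripped. The nut has been turned clockwise by an estimated 0.71–0.87 rad, and the job is handed in at about 12 s of the 72 s.

- **Finding the socket:** I picked up the steel socket nearest the vessel and tilted its mouth to the side camera. The recess measured 25.9 mm across flats, so it was the 26 mm one. It went down over the nut at the first try, so the other two were never touched.
- **Seating:** It went down freely until it met the washer at reported z 71.4 mm; I expected 71.6 mm.
- **Turning:** The tool turned 0.87 rad clockwise. The nut's own angle was not seen directly. I take it as 0.87 rad less up to 0.16 rad of turning play.
- **Last checks:**
  - The tool was upright, reported z was unchanged at 71.3 mm, and the grip was at 20.8 mm opening with an 8 N downward push.
  - The wrist moment about the vertical was about 0.09 N m, near the nut's 0.12.
  - In the last pictures the other two sockets stood upright and the caps were in place. The tweezers were out of that view, and nothing had touched them.

**Disagreements along the way:**
- The finger tips stood about 33 mm higher than the reported TCP. The first grasp therefore closed just above the socket, so I went lower and regripped.
- The side camera put the vessel about 4 mm nearer in y than the top camera. I used the top view, and the fit bore it out.

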